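Clear the landing slab and hold the firing rack over it

ROBOT

A 6-joint arm with a two-finger parallel gripper is mounted at the origin on the work surface. World frame = base frame: x ahead of the robot, y to its left, z up, the work surface at z = 0. Lengths are in m, angles in rad, forces in N, time in s.
With the tool pointing down it reaches from about 0.375 to 0.975 m from the base axis. Payload 3.8 kg.
Tool frame: the origin (TCP) lies at the very end of the fingers, on their centre line; the grasp point (between the pads) lies 19 mm behind it; z points along the fingers, y is the line along which they close (so a half turn about z gives the same grasp; the last joint's range is limited). The gripper opens to 85 mm and grips with 20 to 120 N. Pads are 22 mm wide; open, the fingers measure 114 mm over their backs; the gripper's body (76 mm by 85 mm) begins 54 mm behind the grasp point. The pads swing forward as they close: fully open they stand 13 mm farther back than shut.
Start: joints at [-1.283, 0.264, 1.604, -0, 1.274, -0.037], TCP at [0.215, -0.64, 0.231] pointing down, gripper open.
Joint ranges: [-2.63, 2.63], [-0.94, 2.18], [0.31, 2.57], [-1.31, 4.45], [0, 2.66], [-2.55, 2.55]. Speed limits (rad/s): [2.57, 2.57, 3.14, 3.14, 3.14, 3.14].

INTERFACE

Orientations are given as a rotation vector (axis times angle).
In Python, from workcell import bot gives the robot as it stands.
- The arm moves only by the shell command python3 -m creep 'ROWS' [FORCE]. ROWS is JSON, a list of rows, each a list of 5 numbers: the shift along the tool's x, y, z in units of 0.05 m (1.0 is 0.05 m), then the turn about the tool's z in units of 0.1 rad (1.0 is 0.1 rad), then the opening, from 0 (shut) to 1 (fully open). In form: [[tx, ty, tz, spin, hand], ...]. A call has 1 to 20 rows; each row shifts and turns the commanded pose from where the row before left it, along the tool's axes as they then stand; what a row does not reach is not made up. A row lasts 1/8 s, in which the tool goes at most 62.5 mm and 10.7 degrees, less where a joint would pass 70% of its speed; a pose out of reach is approached as far as the arm can. A call with a number of a shift or a turn outside -1 to 1 is refused whole. A call with a gripper value outside its range is refused whole. The fingers move at their own pace and stop on an object; FORCE is the grip in N (left out, the last holds). Time passes only in rows, so rows that do not move let the fingers close. It gives the time, the measured TCP pose, the force, the opening and the grip force at its end, in the units of the state.
- bot.read_state(): the state, without advancing time (a new reading comes with each control period).
- bot.read_camera(name): name is "scene" or "top" or "wrist"; returns a dict with "pixels" (480x640x3 uint8, red, green, blue), "vfov" (degrees; the focal length in pixels is half the picture's height over the tangent of half this angle, whatever the lens; pixels are square), "cx", "cy" (the principal point, pixels), "world_to_cam" (4x4, takes a point from world to camera coordinates). Camera axes: x right, y down, z forward; pixel columns grow to the right and rows downward; lengths in m; the calibration is good to about 2 mm. A picture is of the moment at which its call begins. There is no depth.
- bot.finish_job(): hands the job in; it is judged then, once.
Trained networks look in a picture, given as the dict that the camera call returned (one of the last four; its "shot" number tells which), for a name from the list of things; names that differ only in an ending like _2 or _b are one class to them, and where a whole thing is asked for, a point or a joint stands for the part that bears it (a point fixed in the world has none). Each returns a list of dicts, best first, with "score" (0 to 1); they miss things now and then, are a little off and sometimes report something else, mostly with a low value. They report only what shows in the picture. A call takes as long as a camera call. They do not tell look-alikes from the thing itself.
- bot.look_for(target, picture): "bbox" ([left, top, right, bottom] in pixels, round what is visible of it).
- bot.regions_of(target, picture): "mask" (480x640 bool, what is visible of it) and "bbox" ([left, top, right, bottom] in pixels, round what is visible of it).
The state is a dict: "time": time; "q": joint angles; "joint_vel": joint speeds; "joint_torque": joint torques, N m; "tool_pos": TCP position; "tcp_rot": TCP orientation; "wrist_force": force on the tool from outside, world axes, zero at the start; "torque": the same for the moment, N m; "width": opening from 0.0 (shut) to 1.0 (fully open); "grip_force": force on a finger pad.
Only numpy, scipy, OpenCV 4.12 (cv2) and the standard library are available. Lean on these libraries where they do the work, as an engineer would, in place of code of your own. Each camera call takes 0.05 s, during which the arm holds its last target. There are 200 camera calls.

TASK

Pick up the scraper block and with it push the three loose copper chips off the stone slab into the blue tray along its far edge (keep the fingers off the chips), then stand the scraper back on the bench, clear of slab and tray. Then take the firing rack by its handle, lift it off the bricks with both enamelled discs still lying on it, and bring it level over the middle of the cleared slab. Finish while still holding it there, level and steady, its underside about 10 cm above the slab, so the discs can be looked at; do not set the rack down, and leave the jars and the brush alone.

Things in the scene. Friction and masses are not known exactly. Their poses are not given: they have to be found in the camera images.
- slab: Fixed pale stone slab, 150 x 150 x 30 mm high, left or right of the robot, no rim. Origin: centre of its underside, on the bench; z up; own +x points away from the robot, to the blue tray fixed against that edge. The slab covers own x and y -75 to +75 mm, top at z = 30. Tray: x 75 to 155, y -75 to +75 mm, floor at z = 3, 3 mm walls up to z = 20 (below the slab's top).
- slab_top (a point): Centre of the slab's upper face.
- tray (a point): Centre of the floor of the blue tray: 115 mm from the slab's centre along the slab's x.
- scraper: Loose scraper block, 0.12 kg, standing on the bench on its flat black rubber edge, 26 (own x) x 112 (own y) x 12 mm high; the pale wooden block above is 22 (x) x 108 mm (y), its top at z = 62 mm. Origin: centre of the underside, z up. Grip it from above across the 22 mm; it pushes along its own x, with either face.
- chip0: Loose copper chip, 18 x 14 x 6 mm, 13 g, at first lying flat on the slab with its centre at own slab x -15 to +45 mm, y -31 to +31 mm. Origin: centre of its underside.
- chip1: Loose copper chip, 18 x 14 x 6 mm, 13 g, at first lying flat on the slab with its centre at own slab x -15 to +45 mm, y -31 to +31 mm. Origin: centre of its underside.
- chip2: Loose copper chip, 18 x 14 x 6 mm, 13 g, at first lying flat on the slab with its centre at own slab x -15 to +45 mm, y -31 to +31 mm. Origin: centre of its underside.
- stand: Fixed pair of reddish kiln bricks, each 120 (own x) x 32 (y) x 45 mm high, their centres at own y = -40 and +40 mm, carrying the rack. Origin on the bench midway between them.
- rack: Loose steel firing rack, 0.34 to 0.50 kg, lying on the bricks: flat rimless plate 150 (own x) x 120 (y) x 4 mm with mesh pattern. Origin: centre of the plate's underside, z up. Arched handle: 10 mm square posts at own x = -55 and +55, y = 0, and a level bar 14 x 14 mm, 120 mm long along own x, z = 88 to 102 mm. The discs slide off if it is tilted or jerked.
- rack_handle (a point): Middle of the rack's handle bar, 95 mm above the plate's underside, above the centre of the rack: grip here from above, across the bar (fingers closing along the rack's own y).
- disc_red: Loose enamelled copper disc, red face, 42 mm across, 6 mm thick, 35 g, lying on the rack's plate about 36 mm to the +y side of the handle. Origin at the centre of its underside.
- disc_blue: The same with a blue face, about 36 mm to the -y side of the handle.
- jar_green: Bystander: closed jar with a green cap, 48 mm across, 65 mm high. Origin at the centre of its underside.
- jar_orange: Bystander: the same with an orange cap.
- brush: Bystander: brush lying on the bench beyond the jars, roughly along world y.
There are look-alikes about, which are no part of the job. Leave any pink or turquoise look-alike of the scraper alone. Of the things that look like the rack, the larger one is meant.

How it is judged:
By the outcome, as a careful person would: the job done as asked, in the order asked, and still so for the second after the job is handed in, while the arm keeps its last pose, push and grip.
It also fails if it takes over 70 s, if anything falls off the work surface, if the arm or the gripper's body presses on something with over 40 N, if the wrist force passes 120 N, or if a joint passes its speed limit or range.

## Working session

There is one attempt and no reset: what is moved stays moved. The work goes in short steps, Python scripts to look and compute and a shell command to move; the robot and the scene stay as the last step left them, time stands still between calls to the robot, and variables do not carry over. Pictures are saved under pics/ and viewed, at most 10 in all, crops included, and the job is handed in when it is done.

```bash
mkdir -p pics
cat > h.py <<'E'
import numpy as np, cv2
from workcell import bot
from scipy.spatial.transform import Rotation as R
def K(p):
    f=p["pixels"].shape[0]/2/np.tan(np.radians(p["vfov"])/2); return f,p["cx"],p["cy"]
def ray(p,u,v,z):
    f,cx,cy=K(p); T=np.array(p["world_to_cam"]); Rm=T[:3,:3]; c=-Rm.T@T[:3,3]
    d=Rm.T@np.array([(u-cx)/f,(v-cy)/f,1]); return c+d*(z-c[2])/d[2]
def proj(p,X):
    f,cx,cy=K(p); T=np.array(p["world_to_cam"]); X=np.atleast_2d(X); c=X@T[:3,:3].T+T[:3,3]
    return np.c_[cx+f*c[:,0]/c[:,2],cy+f*c[:,1]/c[:,2]]
def save(p,n,crop=None,s=1):
    im=p["pixels"][...,::-1]
    if crop: im=im[crop[1]:crop[3],crop[0]:crop[2]]
    cv2.imwrite(n,cv2.resize(im,None,fx=s,fy=s,interpolation=cv2.INTER_CUBIC))
E
python3 - <<'E'
from h import *
for c in ["top","scene"]:
    p=bot.read_camera(c); save(p,f"pics/{c}0.png")
    T=np.array(p["world_to_cam"]); print(c,K(p),-T[:3,:3].T@T[:3,3])
    for n in ["slab","tray","scraper","chip0","stand","rack","rack_handle","disc_red","disc_blue","jar_green","jar_orange"]:
        try:
            r=bot.regions_of(n,p)
            for d in r[:4]:
                m=d["mask"].astype(np.uint8); (a,b),(w,h),an=cv2.minAreaRect(cv2.findNonZero(m)) 
                print(n,round(d["score"],2),[round(x) for x in d["bbox"]],"rect",round(a,1),round(b,1),round(w,1),round(h,1),round(an,1),np.round(ray(p,a,b,0),3)[:2])
        except Exception as e: print(n,e)
E
```

```text
top (np.float64(586.6978247163977), 320.1840979307226, 243.62944494625526) [ 0.29351994 -0.07429676  1.33629468]
slab 0.63 [149, 220, 221, 318] rect 183.5 270.5 99.0 71.0 90.0 [0.549 0.245]
tray 0.74 [149, 219, 223, 321] rect 184.0 270.5 68.9 101.4 2.2 [0.549 0.244]
scraper 0.94 [271, 281, 322, 316] rect 295.9 296.9 14.4 50.5 57.4 [ 0.482 -0.015]
scraper 0.81 [223, 342, 265, 383] rect 243.5 358.9 53.1 12.9 44.0 [0.345 0.104]
scraper 0.69 [291, 344, 334, 376] rect 312.7 358.4 13.0 50.1 63.4 [ 0.343 -0.051]
chip0 0.53 [166, 281, 176, 289] rect 171.0 283.5 5.0 4.0 90.0 [0.52  0.273]
chip0 0.26 [146, 217, 221, 322] rect 183.5 270.8 70.7 102.0 1.5 [0.549 0.245]
stand 0.51 [273, 281, 320, 316] rect 295.0 297.0 14.2 49.9 56.8 [ 0.482 -0.013]
stand 0.41 [385, 259, 390, 281] rect 383.4 267.7 4.3 20.6 15.9 [ 0.546 -0.218]
rack 0.97 [463, 262, 515, 310] rect 488.0 284.8 49.4 39.6 78.7 [ 0.501 -0.457]
rack 0.77 [375, 253, 443, 330] rect 408.4 286.5 55.9 71.1 14.5 [ 0.501 -0.274]
rack_handle 0.91 [376, 250, 442, 326] rect 408.4 286.3 54.5 71.2 13.6 [ 0.501 -0.274]
rack_handle 0.89 [464, 257, 513,
[... 1336 characters left out ...]
.5 50.4 63.5 73.3 [ 0.446 -0.341]
rack_handle 0.93 [224, 146, 269, 196] rect 246.7 172.8 33.6 44.4 58.0 [ 0.494 -0.477]
rack_handle 0.9 [257, 160, 328, 222] rect 290.2 189.7 50.1 63.5 73.3 [ 0.445 -0.339]
rack_handle 0.33 [422, 321, 432, 330] rect 426.3 324.8 7.1 7.8 45.0 [0.489 0.201]
disc_red 0.58 [279, 200, 291, 214] rect 285.5 207.5 14.1 15.6 45.0 [ 0.497 -0.289]
disc_blue 0.42 [283, 181, 296, 195] rect 288.5 187.5 11.0 15.0 90.0 [ 0.442 -0.349]
jar_green 0.67 [292, 304, 320, 339] rect 306.0 320.5 35.0 24.0 90.0 [0.678 0.03 ]
jar_green 0.15 [422, 322, 428, 327] rect 426.3 324.8 4.2 4.9 45.0 [0.489 0.201]
jar_orange 0.73 [269, 282, 294, 316] rect 280.9 297.4 33.6 22.5 85.2 [ 0.683 -0.055]
```

View pics/top0.png

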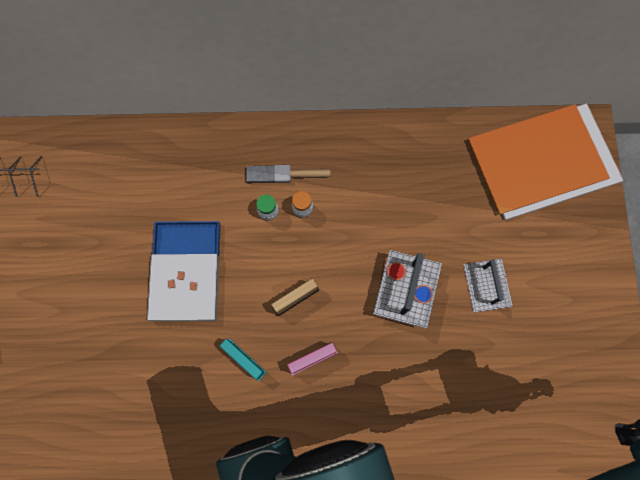

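View pics/scene0.png

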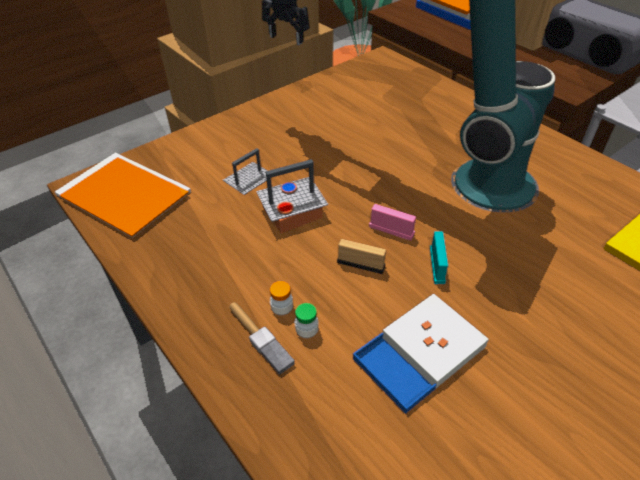

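The top view shows the wooden scraper at (296,297), turquoise and pink look-alikes at (243,359) and (312,358), and the slab at (183,287) with chips at (181,276), (171,284) and (194,286). The tray is at (187,238). The larger rack is at (409,288), with red at (397,271) and blue at (423,294). The scene view agrees. Next I fit poses with silhouettes in both cameras.

```bash
cat >> h.py <<'E'
from scipy.optimize import minimize
def box(x0,x1,y0,y1,z0,z1): return np.array([[x,y,z] for x in(x0,x1) for y in(y0,y1) for z in(z0,z1)])
SCR=box(-.013,.013,-.056,.056,0,.012),box(-.011,.011,-.054,.054,.012,.062)
SLAB=(box(-.075,.075,-.075,.075,0,.03),)
PLATE=(box(-.075,.075,-.06,.06,0,.004),box(-.06,.06,-.007,.007,.088,.102),box(-.06,-.05,-.005,.005,0,.1),box(.05,.06,-.005,.005,0,.1))
def place(B,x,z0=0):
    c,s=np.cos(x[2]),np.sin(x[2]); return B@np.array([[c,s,0],[-s,c,0],[0,0,1]])+[x[0],x[1],z0]
def sil(p,Bs,x,z0,S=3):
    m=np.zeros((480*S,640*S),np.uint8)
    for B in Bs:
        q=cv2.convexHull(((proj(p,place(B,x,z0))+.5)*S*16-8).astype(np.int32)); cv2.fillConvexPoly(m,q,1,shift=4)
    return m
def fit(views,Bs,x0,z0=0,S=3):
    ms=[(p,cv2.resize(m.astype(np.uint8)*255,None,fx=S,fy=S,interpolation=cv2.INTER_LINEAR)>127) for p,m in views]
    def cost(y):
        x=y*[.01,.01,.1]; t=0
        for p,m in ms:
            s=sil(p,Bs,x,z0,S)>0; t+=1-(s&m).sum()/(s|m).sum()
        return t/len(ms)
    y=np.array(x0)/[.01,.01,.1]
    r=minimize(cost,y,method="Nelder-Mead",options=dict(initial_simplex=np.vstack([y,y+np.eye(3)*.8]),xatol=.01,fatol=1e-4))
    return r.x*[.01,.01,.1],1-r.fun
def near(n,p,X):
    u=proj(p,X)[0]; r=bot.regions_of(n,p)
    r=[d for d in r if np.hypot((d["bbox"][0]+d["bbox"][2])/2-u[0],(d["bbox"][1]+d["bbox"][3])/2-u[1])<22]
    return r[0]["mask"] if r else None
def white(p,X,rad=75):
    im=p["pixels"].astype(int); m=(im.min(2)>120)&(im.max(2)-im.min(2)<60)
    l=cv2.morphologyEx(m.astype(np.uint8),cv2.MORPH_CLOSE,np.ones((9,9)))
    n,lab=cv2.connectedComponents(l); u=proj(p,X)[0].astype(int); return lab==lab[u[1],u[0]]
E
python3 - <<'E'
from h import *
P=[bot.read_camera("top"),bot.read_camera("scene")]
def run(nm,Bs,x0,z0,zc,f):
    v=[(p,f(p,[x0[0],x0[1],zc])) for p in P]; v=[a for a in v if a[1] is not None]
    for w in [v]+[[a] for a in v]:
        x,s=fit(w,Bs,x0,z0); print(nm,np.round(x[:2]*1000,1),round(np.degrees(x[2]),1),round(s,3))
run("scraper",SCR,[.465,-.015,.55],0,.03,lambda p,X:near("scraper",p,X))
run("slab",SLAB,[.51,.245,0],0,.03,lambda p,X:white(p,X))
run("rack",PLATE,[.49,-.265,-.24],.045,.05,lambda p,X:near("rack",p,X))
p=P[0]
for n in ["chip0","disc_red","disc_blue"]:
    for d in bot.look_for(n,p)[:5]: 
        b=d["bbox"]; print(n,round(d["score"],2),np.round(ray(p,(b[0]+b[2])/2,(b[1]+b[3])/2,.055 if 'disc' in n else .036)*1000))
for u in [(181,276),(171,284),(194,286)]: print(np.round(ray(p,*u,.036)*1000))
print(bot.read_state()["tcp_rot"], bot.read_state()["time"])
E
```

```text
scraper [478.8 -14. ] 31.5 0.943
scraper [478.3 -14.1] 31.4 0.944
scraper [480.  -12.7] 29.9 0.96
slab [507.9 240.4] -0.7 0.901
slab [509.6 241.7] -1.2 0.943
slab [499.2 234.5] -0.9 0.879
rack [ 491.  -265.5] -16.0 0.82
rack [ 491.  -265.5] -16.0 0.82
chip0 0.55 [512. 264.  36.]
chip0 0.53 [528. 240.  36.]
chip0 0.17 [ 538. -242.   36.]
disc_red 0.81 [ 526. -238.   55.]
disc_blue 0.82 [ 469. -300.   55.]
[530. 242.  36.]
[512. 263.  36.]
[507. 212.  36.]
[ 3.10021039e+00  5.08007205e-01 -2.21055942e-05] 1.65
```

```bash
cat >> h.py <<'E'
def cur():
    s=bot.read_state(); M=R.from_rotvec(s["tcp_rot"]).as_matrix()
    return np.r_[s["tool_pos"],np.arctan2(M[1,0],M[0,0])],M[:,2]
def plan(a,b,n,hand,ramp=3):
    """a,b=(x,y,z,phi); prints rows from a to b in n rows, trapezoid speed"""
    w=np.minimum(np.minimum(np.arange(n)+1,n-np.arange(n)),ramp).astype(float); w=np.cumsum(w/w.sum())
    a=np.array(a,float);b=np.array(b,float);c=a.copy();rows=[]
    for t in w:
        g=a+(b-a)*t; d=g-c; s,k=np.sin(c[3]),np.cos(c[3])
        r=np.round([(d[0]*k+d[1]*s)/.05,(d[0]*s-d[1]*k)/.05,-d[2]/.05,-d[3]/.1],2)+0
        c+= [ .05*(r[0]*k+r[1]*s), .05*(r[0]*s-r[1]*k), -.05*r[2], -.1*r[3]]
        rows.append("[%s,%g]"%(",".join("%g"%v for v in r),hand))
    print("["+",".join(rows)+"]","max",np.abs(np.array(eval("["+",".join(rows)+"]"))[:,:4]).max(0))
    return c
E
python3 - <<'E'
from h import *
a,z=cur(); print(a,z)
plan(a,[.479,-.014,.16,np.radians(121.5)],20,1,2)
E
```

```text
[ 0.21540956 -0.63971354  0.23130475  0.32483749] [-8.00466753e-06 -3.81786612e-05 -9.99999999e-01]
[[0.24,-0.27,0.04,-0.47,1],[0.49,-0.51,0.07,-0.95,1],[0.55,-0.46,0.08,-0.94,1],[0.58,-0.41,0.07,-0.95,1],[0.63,-0.36,0.08,-0.94,1],[0.65,-0.29,0.07,-0.95,1],[0.67,-0.23,0.08,-0.94,1],[0.7,-0.16,0.07,-0.95,1],[0.71,-0.1,0.08,-0.94,1],[0.71,-0.03,0.07,-0.95,1],[0.72,0.03,0.08,-0.94,1],[0.7,0.1,0.07,-0.95,1],[0.7,0.17,0.08,-0.94,1],[0.67,0.24,0.07,-0.95,1],[0.65,0.3,0.08,-0.94,1],[0.62,0.35,0.07,-0.95,1],[0.58,0.42,0.08,-0.94,1],[0.55,0.46,0.07,-0.95,1],[0.49,0.52,0.08,-0.94,1],[0.22,0.28,0.04,-0.48,1]] max [0.72 0.52 0.08 0.95]
```

```bash
python3 -m creep '[[0.24,-0.27,0.04,-0.47,1],[0.49,-0.51,0.07,-0.95,1],[0.55,-0.46,0.08,-0.94,1],[0.58,-0.41,0.07,-0.95,1],[0.63,-0.36,0.08,-0.94,1],[0.65,-0.29,0.07,-0.95,1],[0.67,-0.23,0.08,-0.94,1],[0.7,-0.16,0.07,-0.95,1],[0.71,-0.1,0.08,-0.94,1],[0.71,-0.03,0.07,-0.95,1],[0.72,0.03,0.08,-0.94,1],[0.7,0.1,0.07,-0.95,1],[0.7,0.17,0.08,-0.94,1],[0.67,0.24,0.07,-0.95,1],[0.65,0.3,0.08,-0.94,1],[0.62,0.35,0.07,-0.95,1],[0.58,0.42,0.08,-0.94,1],[0.55,0.46,0.07,-0.95,1],[0.49,0.52,0.08,-0.94,1],[0.22,0.28,0.04,-0.48,1]]'
python3 - <<'E'
from h import *
p=bot.read_camera("wrist"); save(p,"pics/w1.png")
a,z=cur(); print(a,np.degrees(a[3]))
for d in bot.regions_of("scraper",p)[:3]: 
    x,s=fit([(p,d["mask"])],SCR,[.479,-.014,.55]); print(d["score"],d["bbox"],x,np.degrees(x[2]),s)
E
```

```text
time: 4.15
tool_pos: [0.4786, -0.012, 0.1595]
tcp_rot: [-1.527, -2.745, -0.0]
wrist_force: [-0.2, 0.4, 0.1]
width: 0.997
grip_force: 0.0
[ 0.47920611 -0.01117658  0.15943993  2.12662342] 121.8465467754844
0.84 [72.0, 70.5, 160.0, 261.5] [ 0.479 -0.014  0.55 ] 31.51267873219528 0.0
0.74 [525.7, 347.0, 590.7, 394.3] [ 0.479 -0.014  0.55 ] 31.51267873219528 0.0
0.65 [562.4, 357.6, 639.4, 480.0] [ 0.479 -0.014  0.55 ] 31.51267873219528 0.0
```

View pics/w1.png

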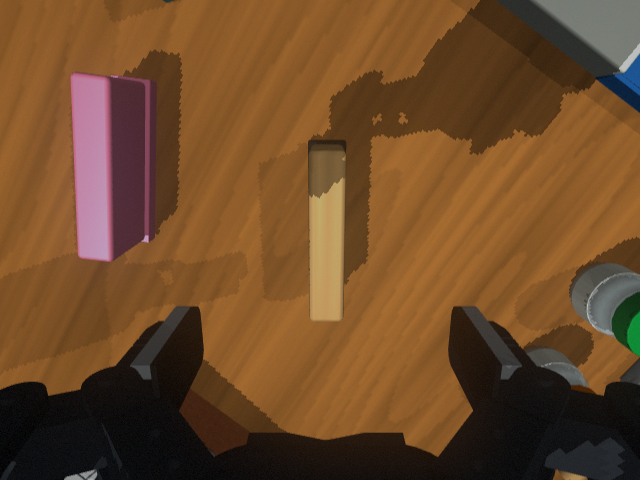

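The wrist view shows the scraper centred between the fingers, its top face from about (309,147) to (343,320). The pink look-alike is to the left. I check the top-face corners at z = 62 mm.

Run:
```python
from h import *
p=bot.read_camera("wrist")
im=p["pixels"].astype(np.uint8); hsv=cv2.cvtColor(im,cv2.COLOR_RGB2HSV)
print(hsv[250,327],hsv[170,327],hsv[143,327],hsv[250,420])
q=[ray(p,u,v,.062) for u,v in [(309,150),(346,150),(343,320),(311,320)]]
print(np.round(np.array(q)*1000,1)); d1=(q[2]+q[3]-q[0]-q[1])/2; print(np.mean(q,0),np.linalg.norm(d1),np.degrees(np.arctan2(d1[1],d1[0])))
a,_=cur(); print(a)
plan(a,[.479,-.0135,.030,np.radians(121.5)],8,1,3)
```

```text
[ 18 129 193] [ 17 137 115] [ 16 146  63] [ 15 178 165]
[[443.9  25.9  62. ]
 [461.6  36.8  62. ]
 [516.9 -53.6  62. ]
 [499.6 -64.2  62. ]]
[ 0.4805084  -0.01379461  0.062     ] 0.1059075196482797 -58.424111464526604
[ 0.47859209 -0.01353176  0.15961724  2.12258694]
[[0,0,0.14,0,1],[0,0,0.29,0,1],[0,0,0.43,0.01,1],[0,0,0.44,0,1],[0,0,0.43,0,1],[0,0.01,0.43,0.01,1],[0,0,0.29,0,1],[0,0,0.14,0,1]] max [0.   0.01 0.44 0.01]
```

```bash
python3 -m creep '[[0,0,0.14,0,1],[0,0.01,0.29,0,1],[0,0.01,0.43,0.01,1],[0,0,0.44,0,1],[0,0,0.43,0,1],[0,0,0.43,0,1],[0,0,0.29,0,1],[0,0,0.14,0,1],[0,0,0,0,1],[0,0,0,0,0],[0,0,0,0,0],[0,0,0,0,0],[0,0,0,0,0],[0,0,0,0,0],[0,0,0,0,0],[0,0,0,0,0],[0,0,0,0,0]]' 50
python3 - <<'E'
from h import *
a,_=cur();print(a,np.degrees(a[3]))
c=plan(a,[a[0],a[1],.13,a[3]],6,0,2)
b=[.445,.242,.13,np.radians(88.9)]
plan(c,b,12,0,3)
E
```

```text
time: 6.42
tool_pos: [0.4804, -0.0135, 0.0308]
tcp_rot: [1.536, 2.74, 0.001]
wrist_force: [-1.1, -0.2, 5.9]
width: 0.251
grip_force: 50.2
[ 0.48044    -0.01354893  0.03079477  2.11975831] 121.45320464121619
[[0,0,-0.2,0,0],[0,0,-0.4,0,0],[0,0,-0.39,0,0],[0,0,-0.4,0,0],[0,0,-0.4,0,0],[0,0,-0.19,0,0]] max [0.  0.  0.4 0. ]
[[0.16,0.07,0,0.19,0],[0.32,0.13,0,0.38,0],[0.48,0.18,0,0.57,0],[0.49,0.15,0,0.56,0],[0.5,0.12,0,0.57,0],[0.51,0.1,0,0.57,0],[0.51,0.06,0,0.57,0],[0.52,0.04,0,0.57,0],[0.51,0.01,0,0.57,0],[0.52,-0.03,0,0.56,0],[0.34,-0.03,0,0.38,0],[0.17,-0.02,0,0.19,0]] max [0.52 0.18 0.   0.57]
```

```bash
python3 -m creep '[[0,0,-0.2,0,0],[0,0,-0.4,0,0],[0,0,-0.39,0,0],[0,0,-0.4,0,0],[0,0,-0.4,0,0],[0,0,-0.19,0,0]]' && python3 -m creep '[[0.16,0.07,0,0.19,0],[0.32,0.13,0,0.38,0],[0.48,0.18,0,0.57,0],[0.49,0.15,0,0.56,0],[0.5,0.12,0,0.57,0],[0.51,0.1,0,0.57,0],[0.51,0.06,0,0.57,0],[0.52,0.04,0,0.57,0],[0.51,0.01,0,0.57,0],[0.52,-0.03,0,0.56,0],[0.34,-0.03,0,0.38,0],[0.17,-0.02,0,0.19,0],[0,0,0,0,0]]'
python3 - <<'E'
from h import *
a,_=cur();print(a,np.degrees(a[3]))
p=bot.read_camera("wrist"); save(p,"pics/w2.png"); print(np.round(proj(p,place(SLAB[0],[.509,.241,-.019]))),1)
E
```

```text
time: 7.18
tool_pos: [0.4802, -0.0136, 0.1304]
tcp_rot: [1.536, 2.739, 0.001]
wrist_force: [0.0, -0.5, -1.1]
width: 0.248
grip_force: 49.4
time: 8.8
tool_pos: [0.444, 0.2421, 0.1285]
tcp_rot: [-2.241, -2.201, 0.002]
wrist_force: [-1.4, 0.8, -1.5]
width: 0.249
grip_force: 49.4
[0.44401251 0.2420785  0.12851758 1.55297261] 88.97877621523648
[[312. 324.]
 [310. 347.]
 [309. 106.]
 [307. 105.]
 [520. 325.]
 [541. 347.]
 [553. 106.]
 [581. 105.]] 1
```

View pics/w2.png

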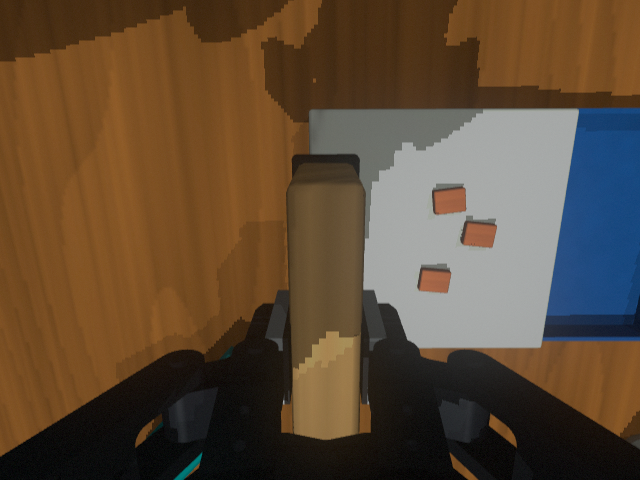

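Slab prediction and picture agree to within about 2 mm (corners at (310,109), (578,109), (541,348)). The chips are at (449,200), (479,234) and (435,280), all ahead of the scraper and inside its width. Lowering behind them.

```bash
python3 -m creep '[[0,0.05,0.15,0,0],[0,0.1,0.3,0,0],[0,0.05,0.3,0,0],[0,0,0.3,0,0],[0,0,0.15,0,0],[0,0,0.06,0,0],[0,0,0,0,0]]'
python3 -m creep '[[0,0,0.04,0,0],[0,0,0,0,0]]'
```

```text
time: 9.72
tool_pos: [0.4548, 0.2418, 0.0663]
tcp_rot: [2.242, 2.2, 0.0]
wrist_force: [-0.9, 0.3, -1.0]
width: 0.249
grip_force: 49.4
time: 9.98
tool_pos: [0.4549, 0.2419, 0.0646]
tcp_rot: [2.242, 2.2, 0.001]
wrist_force: [-0.5, 0.8, -0.7]
width: 0.249
grip_force: 49.4
```

```bash
python3 -m creep '[[0,0,0.03,0,0],[0,0,0,0,0]]'; python3 -m creep '[[0,0,0.02,0,0],[0,0,0,0,0]]'; python3 -m creep '[[0,0,0.02,0,0],[0,0,0,0,0]]'
```

```text
time: 10.22
tool_pos: [0.4546, 0.2417, 0.0628]
tcp_rot: [-2.242, -2.2, 0.0]
wrist_force: [0.4, -0.2, -1.5]
width: 0.249
grip_force: 49.4
time: 10.48
tool_pos: [0.4546, 0.2416, 0.0617]
tcp_rot: [-2.242, -2.2, 0.0]
wrist_force: [-0.1, -0.7, -1.2]
width: 0.251
grip_force: 49.4
time: 10.72
tool_pos: [0.4548, 0.2418, 0.0609]
tcp_rot: [2.242, 2.2, 0.0]
wrist_force: [-0.7, 0.7, -0.7]
width: 0.249
grip_force: 49.5
```

```bash
python3 -m creep '[[0,0.08,0,0,0],[0,0.16,0,0,0],[0,0.16,0,0,0],[0,0.16,0,0,0],[0,0.16,0,0,0],[0,0.16,0,0,0],[0,0.16,0,0,0],[0,0.16,0,0,0],[0,0.16,0,0,0],[0,0.16,0,0,0],[0,0.16,0,0,0],[0,0.16,0,0,0],[0,0.16,0,0,0],[0,0.16,0,0,0],[0,0.16,0,0,0],[0,0.14,0,0,0],[0,0.1,0,0,0],[0,0.08,0,0,0],[0,0,0,0,0]]'
python3 - <<'E'
from h import *
a,_=cur();print(a,np.degrees(a[3]))
p=bot.read_camera("wrist"); save(p,"pics/w3.png")
E
```

```text
time: 13.1
tool_pos: [0.5875, 0.2392, 0.0609]
tcp_rot: [2.242, 2.2, 0.002]
wrist_force: [-0.0, -0.1, 3.3]
width: 0.252
grip_force: 50.0
[0.58748102 0.2392144  0.0608527  1.55183162] 88.91340220916236
```

View pics/w3.png

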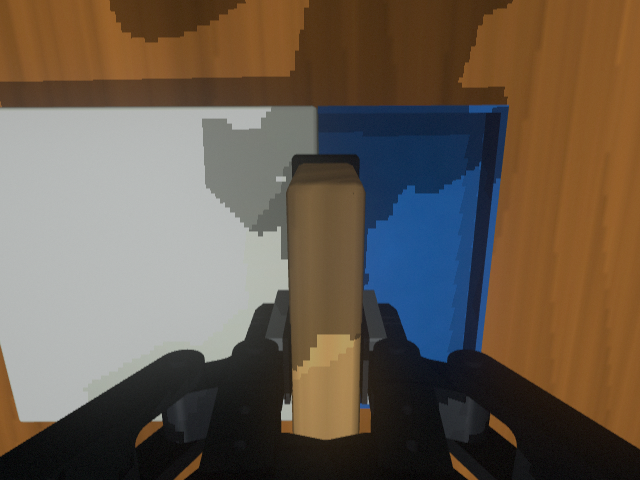

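No chips remain on the slab; the tray next to the slab wall is hidden by the scraper. Lift, move away, and check the tray from the top camera.

```bash
python3 -m creep '[[0,0,-0.2,0,0],[0,0,-0.4,0,0],[0,0,-0.4,0,0],[0,0,-0.3,0,0],[0,0,-0.1,0,0]]'
python3 - <<'E'
from h import *
a,_=cur();print(a,np.degrees(a[3]))
p=bot.read_camera("wrist"); save(p,"pics/w4.png")
plan(a,[.48,-.0135,.12,np.radians(121.5)],13,0,3)
E
```

```text
time: 13.78
tool_pos: [0.5878, 0.2396, 0.1333]
tcp_rot: [2.241, 2.199, 0.005]
wrist_force: [-0.1, -0.2, -2.0]
width: 0.25
grip_force: 49.4
[0.58784769 0.23962879 0.13325097 1.55181908] 88.91268395273225
[[-0.15,-0.06,0.01,-0.17,0],[-0.31,-0.13,0.01,-0.35,0],[-0.46,-0.21,0.03,-0.51,0],[-0.44,-0.24,0.02,-0.52,0],[-0.43,-0.25,0.03,-0.52,0],[-0.41,-0.28,0.02,-0.52,0],[-0.4,-0.3,0.02,-0.51,0],[-0.39,-0.32,0.03,-0.52,0],[-0.36,-0.34,0.02,-0.52,0],[-0.35,-0.36,0.03,-0.51,0],[-0.33,-0.38,0.02,-0.52,0],[-0.21,-0.26,0.02,-0.35,0],[-0.1,-0.13,0.01,-0.17,0]] max [0.46 0.38 0.03 0.52]
```

View pics/w4.png

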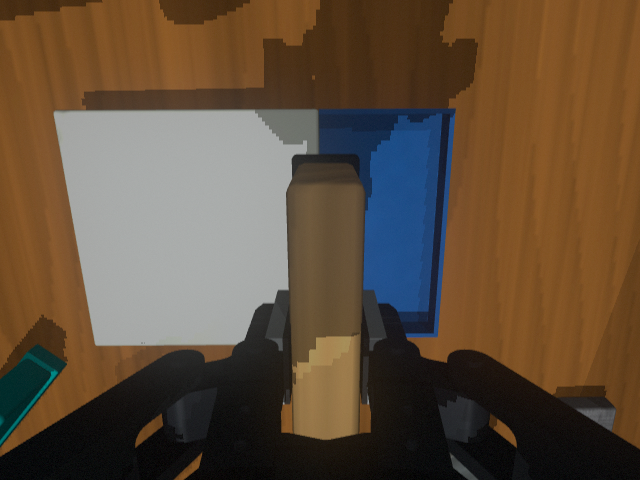

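The slab is clear; the scraper still hides the tray's near strip (290–360, 150–330).

```bash
python3 -m creep '[[-0.15,-0.06,0.01,-0.17,0],[-0.31,-0.13,0.01,-0.35,0],[-0.46,-0.21,0.03,-0.51,0],[-0.44,-0.24,0.02,-0.52,0],[-0.43,-0.25,0.03,-0.52,0],[-0.41,-0.28,0.02,-0.52,0],[-0.4,-0.3,0.02,-0.51,0],[-0.39,-0.32,0.03,-0.52,0],[-0.36,-0.34,0.02,-0.52,0],[-0.35,-0.36,0.03,-0.51,0],[-0.33,-0.38,0.02,-0.52,0],[-0.21,-0.26,0.02,-0.35,0],[-0.1,-0.13,0.01,-0.17,0],[0,0,0,0,0]]'
python3 - <<'E'
from h import *
a,_=cur();print(a,np.degrees(a[3]))
t=bot.read_camera("top"); s=bot.read_camera("scene")
A=cv2.resize(t["pixels"][200:340,130:310],None,fx=3,fy=3); B=cv2.resize(s["pixels"][280:420,340:500],None,fx=2,fy=3)
cv2.imwrite("pics/tray.png",np.hstack([A,B[:,:260]])[...,::-1])
for d in bot.look_for("chip0",t)[:4]+bot.look_for("chip0",s)[:4]: print(d)
E
```

```text
time: 15.58
tool_pos: [0.4782, -0.0142, 0.1167]
tcp_rot: [-1.536, -2.739, 0.001]
wrist_force: [-0.3, 0.2, -1.4]
width: 0.251
grip_force: 49.4
[ 0.47817467 -0.0141851   0.11667828  2.11964967] 121.44698000430769
```

View pics/tray.png

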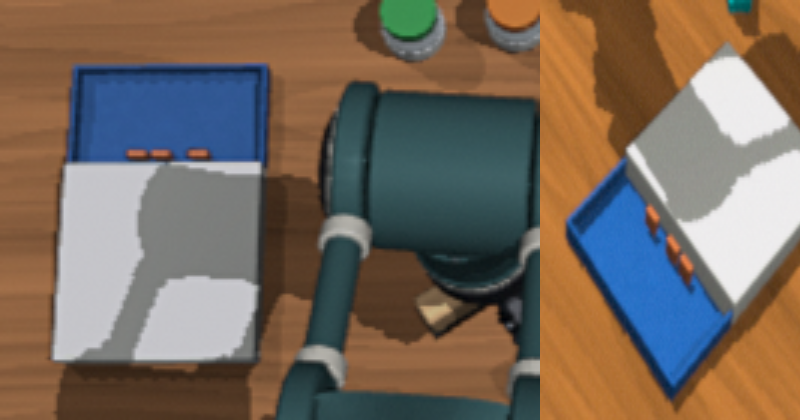

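All three chips lie in the tray against the slab wall. Standing the scraper down.

```bash
python3 -m creep '[[0,0,0.15,0,0],[0,0,0.35,0,0],[0,0,0.4,0,0],[0,0,0.35,0,0],[0,0,0.2,0,0],[0,0,0.1,0,0],[0,0,0.05,0,0],[0,0,0.05,0,0],[0,0,0,0,0]]'
```

```text
time: 16.9
tool_pos: [0.4792, -0.0139, 0.0351]
tcp_rot: [1.534, 2.741, 0.0]
wrist_force: [0.1, 0.0, -0.5]
width: 0.248
grip_force: 49.4
```

```bash
python3 -m creep '[[0,0,0.03,0,0],[0,0,0.03,0,0],[0,0,0.02,0,0],[0,0,0.01,0,0],[0,0,0,0,0]]'; python3 -m creep '[[0,0,0,0,0.3],[0,0,0,0,0.5],[0,0,0,0,0.7],[0,0,0,0,1],[0,0,0,0,1],[0,0,0,0,1],[0,0,-0.2,0,1],[0,0,-0.4,0,1],[0,0,-0.5,0,1],[0,0,-0.7,0,1],[0,0,-0.8,0,1],[0,0,-0.8,0,1],[0,0,-0.6,0,1],[0,0,-0.2,0,1]]'
python3 - <<'E'
from h import *
a,_=cur();print(a,np.degrees(a[3]))
plan(a,[.491,-.2655,.24,np.radians(164)],14,1,2)
E
```

```text
time: 17.52
tool_pos: [0.4789, -0.0138, 0.0308]
tcp_rot: [-1.535, -2.741, 0.0]
wrist_force: [-2.9, -0.2, 5.0]
width: 0.246
grip_force: 50.3
time: 19.27
tool_pos: [0.4803, -0.014, 0.2434]
tcp_rot: [1.532, 2.737, 0.003]
wrist_force: [0.4, -0.2, 0.0]
width: 1.001
grip_force: 0.0
[ 0.48025465 -0.01399636  0.24340295  2.12077848] 121.51165645093722
[[-0.17,-0.09,0,-0.29,1],[-0.33,-0.2,0.01,-0.57,1],[-0.32,-0.22,0,-0.57,1],[-0.31,-0.23,0.01,-0.57,1],[-0.3,-0.25,0,-0.57,1],[-0.27,-0.27,0.01,-0.57,1],[-0.27,-0.29,0,-0.57,1],[-0.25,-0.29,0.01,-0.57,1],[-0.23,-0.32,0,-0.57,1],[-0.21,-0.32,0.01,-0.57,1],[-0.19,-0.34,0,-0.57,1],[-0.17,-0.34,0.01,-0.57,1],[-0.16,-0.36,0.01,-0.57,1],[-0.06,-0.18,0,-0.29,1]] max [0.33 0.36 0.01 0.57]
```

```bash
python3 -m creep '[[-0.17,-0.09,0,-0.29,1],[-0.33,-0.2,0.01,-0.57,1],[-0.32,-0.22,0,-0.57,1],[-0.31,-0.23,0.01,-0.57,1],[-0.3,-0.25,0,-0.57,1],[-0.27,-0.27,0.01,-0.57,1],[-0.27,-0.29,0,-0.57,1],[-0.25,-0.29,0.01,-0.57,1],[-0.23,-0.32,0,-0.57,1],[-0.21,-0.32,0.01,-0.57,1],[-0.19,-0.34,0,-0.57,1],[-0.17,-0.34,0.01,-0.57,1],[-0.16,-0.36,0.01,-0.57,1],[-0.06,-0.18,0,-0.29,1],[0,0,0,0,1]]'
python3 - <<'E'
from h import *
a,_=cur();print(a,np.degrees(a[3]))
p=bot.read_camera("wrist")
x=[.491,-.2655,np.radians(-16)]
im=p["pixels"].copy()
for B in PLATE[:2]: 
    for u in proj(p,place(B,x,.045)): cv2.circle(im,tuple(int(round(k)) for k in u),3,(255,0,255),1)
p["pixels"]=im; save(p,"pics/w5.png")
B=PLATE[1]; print(np.round(proj(p,place(B,x,.045))))
s=bot.read_camera("scene"); print([(d["score"],d["bbox"]) for d in bot.look_for("scraper",s)[:3]])
E
```

```text
time: 21.15
tool_pos: [0.4888, -0.2655, 0.2355]
tcp_rot: [-0.438, -3.109, -0.001]
wrist_force: [-0.3, 0.2, -0.1]
width: 0.997
grip_force: 0.0
[ 0.48875272 -0.26554492  0.23554018  2.86136515] 163.9441468134001
[[315. 138.]
 [315. 139.]
 [340. 138.]
 [341. 139.]
 [317. 327.]
 [316. 338.]
 [338. 327.]
 [339. 338.]]
[(0.97, [428.3, 231.4, 449.4, 284.4]), (0.77, [370.2, 202.9, 417.1, 242.5]), (0.68, [335.3, 237.7, 385.7, 276.8])]
```

View pics/w5.png

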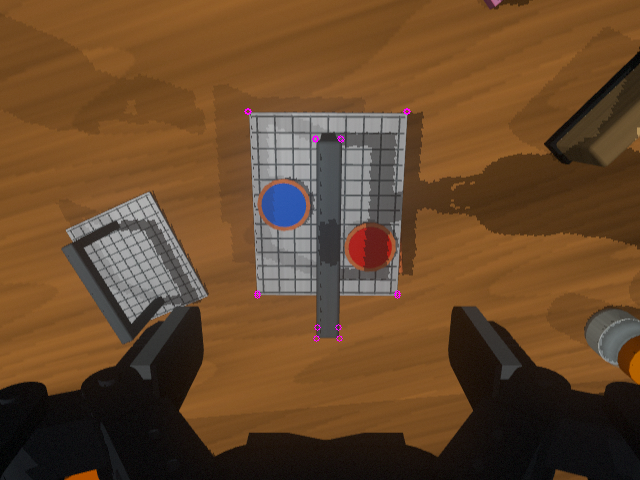

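The bar runs from (317,139) to (340,338), within 1–2 px of the prediction. Both discs lie flat, with blue at (284,204) and red at (370,247). The scraper stands at top right. Descending and gripping.

```bash
python3 -m creep '[[-0.04,0.01,0.1,0,1],[0,0,0.25,0,1],[0,0,0.4,0,1],[0,0,0.4,0,1],[0,0,0.4,0,1],[0,0,0.35,0,1],[0,0,0.25,0,1],[0,0,0.1,0,1],[0,0,0.06,0,1],[0,0,0,0,1]]'; python3 -m creep '[[0,0,0,0,0.5],[0,0,0,0,0.4],[0,0,0,0,0.3],[0,0,0,0,0.25],[0,0,0,0,0.2],[0,0,0,0,0.15],[0,0,0,0,0.1],[0,0,0,0,0],[0,0,0,0,0],[0,0,0,0,0],[0,0,0,0,0]]' 100
python3 - <<'E'
from h import *
a,_=cur();print(a,np.degrees(a[3]))
E
```

```text
time: 22.55
tool_pos: [0.4918, -0.2656, 0.1217]
tcp_rot: [0.436, 3.11, -0.0]
wrist_force: [-0.5, 0.6, 0.6]
width: 0.999
grip_force: 0.0
time: 23.92
tool_pos: [0.4915, -0.2652, 0.1214]
tcp_rot: [-0.437, -3.111, -0.001]
wrist_force: [0.9, 3.6, 3.0]
width: 0.145
grip_force: 97.9
[ 0.49152144 -0.26519435  0.12137788  2.86274719] 164.0233315542719
```

```bash
python3 -m creep '[[0,0,-0.02,0,0],[0,0,-0.04,0,0],[0,0,-0.06,0,0],[0,0,-0.08,0,0],[0,0,-0.08,0,0],[0,0,-0.06,0,0],[0,0,-0.04,0,0],[0,0,-0.02,0,0],[0,0,0,0,0],[0,0,0,0,0]]'
python3 - <<'E'
from h import *
a,z=cur();print(a,np.degrees(a[3]),z)
p=bot.read_camera("wrist"); save(p,"pics/w6.png")
plan(a,[a[0],a[1],.2064,a[3]],16,0,5)
E
```

```text
time: 25.18
tool_pos: [0.4914, -0.2653, 0.1411]
tcp_rot: [-0.436, -3.111, -0.0]
wrist_force: [-0.0, 0.2, -4.3]
width: 0.144
grip_force: 97.5
[ 0.49135225 -0.26533414  0.14109219  2.8627974 ] 164.0262085873218 [-3.11263454e-04  2.05001036e-04 -9.99999931e-01]
[[0,0,-0.02,0,0],[0,0,-0.05,0,0],[0,0,-0.06,0,0],[0,0,-0.09,0,0],[0,0,-0.11,0,0],[0,0,-0.11,0,0],[0,0,-0.1,0,0],[0,0,-0.11,0,0],[0,0,-0.11,0,0],[0,0,-0.11,0,0],[0,0,-0.11,0,0],[0,0,-0.11,0,0],[0,0,-0.09,0,0],[0,0,-0.06,0,0],[0,0,-0.04,0,0],[0,0,-0.03,0,0]] max [0.   0.   0.11 0.  ]
```

View pics/w6.png

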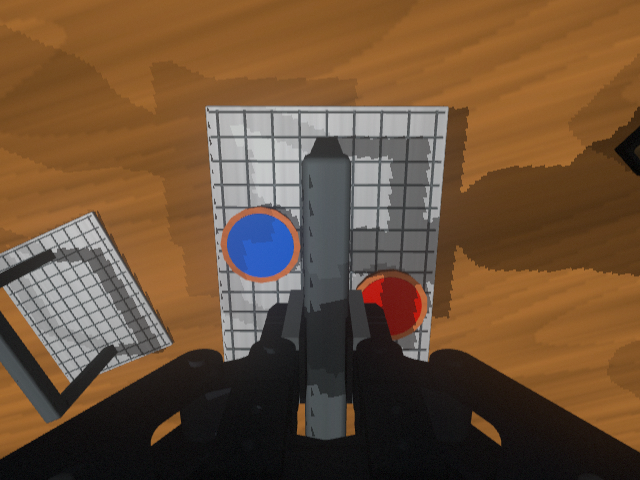

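The rack is off the bricks (about 0.44 kg on the wrist). It is level, with blue at (260,244) and red at (393,304) still lying flat. Lift further, then carry in two gentle stages.

```bash
python3 -m creep '[[0,0,-0.02,0,0],[0,0,-0.05,0,0],[0,0,-0.06,0,0],[0,0,-0.09,0,0],[0,0,-0.11,0,0],[0,0,-0.11,0,0],[0,0,-0.1,0,0],[0,0,-0.11,0,0],[0,0,-0.11,0,0],[0,0,-0.11,0,0],[0,0,-0.11,0,0],[0,0,-0.11,0,0],[0,0,-0.09,0,0],[0,0,-0.06,0,0],[0,0,-0.04,0,0],[0,0,-0.03,0,0],[0,0,0,0,0]]'
python3 - <<'E'
from h import *
a,z=cur();print(a,np.degrees(a[3]),z)
c=plan(a,[.5,-.012,.2085,a[3]],20,0,8)
plan(c,[.509,.241,.2085,a[3]],20,0,8)
E
```

```text
time: 27.35
tool_pos: [0.4915, -0.2654, 0.2068]
tcp_rot: [0.437, 3.111, 0.0]
wrist_force: [-0.0, -0.4, -4.9]
width: 0.145
grip_force: 97.5
[ 0.49148293 -0.26542979  0.20679795  2.86277772] 164.02508098494178 [ 2.36628504e-05  9.96477168e-06 -1.00000000e+00]
[[0.01,0.05,0,0,0],[0.03,0.09,0,0,0],[0.03,0.14,0,0,0],[0.05,0.19,0,0,0],[0.06,0.24,0,0,0],[0.07,0.28,-0.01,0,0],[0.08,0.33,0,0,0],[0.1,0.38,0,0,0],[0.09,0.38,0,0,0],[0.1,0.38,-0.01,0,0],[0.09,0.38,0,0,0],[0.1,0.38,0,0,0],[0.09,0.38,0,0,0],[0.08,0.33,-0.01,0,0],[0.07,0.28,0,0,0],[0.06,0.24,0,0,0],[0.05,0.19,0,0,0],[0.04,0.14,0,0,0],[0.02,0.09,0,0,0],[0.01,0.05,0,0,0]] max [0.1  0.38 0.01 0.  ]
[[0.01,0.05,0,0,0],[0.03,0.09,0,0,0],[0.03,0.14,0,0,0],[0.05,0.19,0,0,0],[0.06,0.24,0,0,0],[0.07,0.28,0,0,0],[0.08,0.33,0,0,0],[0.09,0.38,0,0,0],[0.1,0.38,0,0,0],[0.09,0.38,0,0,0],[0.09,0.37,0,0,0],[0.1,0.38,0,0,0],[0.09,0.38,0,0,0],[0.08,0.33,0,0,0],[0.07,0.29,0,0,0],[0.06,0.23,0,0,0],[0.05,0.19,0,0,0],[0.04,0.14,0,0,0],[0.02,0.1,0,0,0],[0.01,0.04,0,0,0]] max [0.1  0.38 0.   0.  ]
```

```bash
python3 -m creep '[[0.01,0.05,0,0,0],[0.03,0.09,0,0,0],[0.03,0.14,0,0,0],[0.05,0.19,0,0,0],[0.06,0.24,0,0,0],[0.07,0.28,-0.01,0,0],[0.08,0.33,0,0,0],[0.1,0.38,0,0,0],[0.09,0.38,0,0,0],[0.1,0.38,-0.01,0,0],[0.09,0.38,0,0,0],[0.1,0.38,0,0,0],[0.09,0.38,0,0,0],[0.08,0.33,-0.01,0,0],[0.07,0.28,0,0,0],[0.06,0.24,0,0,0],[0.05,0.19,0,0,0],[0.04,0.14,0,0,0],[0.02,0.09,0,0,0],[0.01,0.05,0,0,0]]'; python3 -m creep '[[0.01,0.05,0,0,0],[0.03,0.09,0,0,0],[0.03,0.14,0,0,0],[0.05,0.19,0,0,0],[0.06,0.24,0,0,0],[0.07,0.28,0,0,0],[0.08,0.33,0,0,0],[0.09,0.38,0,0,0],[0.1,0.38,0,0,0],[0.09,0.38,0,0,0],[0.09,0.37,0,0,0],[0.1,0.38,0,0,0],[0.09,0.38,0,0,0],[0.08,0.33,0,0,0],[0.07,0.29,0,0,0],[0.06,0.23,0,0,0],[0.05,0.19,0,0,0],[0.04,0.14,0,0,0],[0.02,0.1,0,0,0],[0.01,0.04,0,0,0]]'
python3 -m creep '[[0,0,0,0,0],[0,0,0,0,0],[0,0,0,0,0],[0,0,0,0,0]]'
python3 - <<'E'
from h import *
a,z=cur();print(a,np.degrees(a[3]),z)
w=bot.read_camera("wrist"); s=bot.read_camera("scene")
cv2.imwrite("pics/end.png",np.hstack([cv2.resize(w["pixels"],(400,300)),cv2.resize(s["pixels"],(400,300))])[...,::-1])
E
```

```text
time: 29.85
tool_pos: [0.5001, -0.0119, 0.2083]
tcp_rot: [0.437, 3.111, -0.0]
wrist_force: [0.1, -0.4, -6.0]
width: 0.144
grip_force: 97.6
time: 32.35
tool_pos: [0.509, 0.2409, 0.2083]
tcp_rot: [0.436, 3.111, -0.0]
wrist_force: [0.3, -0.4, -5.4]
width: 0.145
grip_force: 97.6
time: 32.85
tool_pos: [0.509, 0.2407, 0.2083]
tcp_rot: [-0.437, -3.111, 0.0]
wrist_force: [-0.3, 0.8, -6.0]
width: 0.14
grip_force: 97.6
[0.50897965 0.24066138 0.20828581 2.86254263] 164.01161135149383 [-1.63350633e-05  8.21938602e-07 -1.00000000e+00]
```

View pics/end.png

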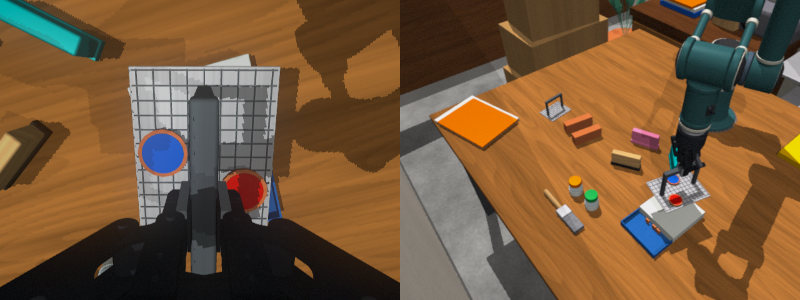

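The rack hangs level over the slab with both discs on it. The scraper stands on the bench, the chips are in the tray, and the jars and brush are untouched. Handing in.

```bash
python3 -c "
from workcell import bot
print(bot.finish_job())"
```

```text
the job is handed in; nothing more can be done
None
```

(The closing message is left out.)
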